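# Seat the sample carousel on the analyser's drive

## Robot

A 6-joint arm with a two-finger parallel gripper is mounted at the origin on the work surface. World frame = base frame: x ahead of the robot, y to its left, z up, the work surface at z = 0. Lengths are in m, angles in rad, forces in N, time in s.
With the tool pointing down it reaches from about 0.35 to 0.975 m from the base axis. Payload 7.1 kg.
Tool frame: the origin (TCP) lies between the finger pads, 19 mm behind the fingertips; this is the grasp point; z points along the fingers, y is the line along which they close (so a half turn about z gives the same grasp; the last joint's range is limited). The gripper opens to 88 mm and grips with 3 to 60 N. Pads are 20 mm wide; open, the fingers measure 115 mm over their backs; the gripper's body (75 mm by 178 mm) begins 61 mm behind the grasp point.
Start: joints at [1.259, 0.423, 1.63, -0, 1.089, -0.019], TCP at [0.18, 0.598, 0.241] pointing down, gripper open.
Joint ranges: [-3, 3], [-0.9, 2.11], [0.09, 2.58], [-1.31, 4.45], [0.11, 2.69], [-2.54, 2.54]. Speed limits (rad/s): [2.39, 2.39, 3.01, 3.14, 3.14, 3.14].

## Interface

Orientations are given as a unit quaternion [w, x, y, z].
In Python, from station import move_pose, movel, movej, command_gripper, wait, inverse_kinematics, read_camera, camera_info, MotionError, job_done, get_time, get_joint_pos, get_qvel, get_effort, get_tcp_pos, get_ee_rot, get_ft_force, get_ft_torque, get_grip_width, get_finger_force gives the robot as it stands. Calls block until the motion is done:
- move_pose(position, orientation): joint-space move of the TCP to a pose.
- movel(position, frame=None, v=0.15, until_force=None): straight line of the TCP; frame=None keeps the orientation; v is the mean speed in m/s. With until_force (N) it stops when the force on the tool has changed by that much, and returns True; else False.
- movej(angles): joint-space move.
- command_gripper(opening): opening from 0.0 (shut) to 1.0 (fully open); the grip force is fixed at half the most; returns when the fingers have stopped.
- wait(seconds).
- inverse_kinematics(position, orientation): joint angles nearest the present ones, or None.
- read_camera(name): name is "scene" or "top"; returns the picture (420x560x3 uint8, red, green, blue); there is no depth.
- camera_info(name): a dict with "intrinsics" (3x3 intrinsics, pixels), "T" (4x4, takes a point from camera to world coordinates). Camera axes: x right, y up, looking along -z (the intrinsics and any distortion apply to the point x, -y, -z); pixel columns grow to the right and rows downward; lengths in m; the calibration is good to about 2 mm. A picture is of the moment at which its call begins. camera_info takes no time and is no camera call.
A pose or a line that the arm cannot do raises MotionError and nothing moves.
- job_done(): hands the job in; it is judged then, once.
Readings, each from a call of its own:
- get_time(): time.
- get_joint_pos(): joint angles.
- get_qvel(): joint speeds.
- get_effort(): joint torques, N m.
- get_tcp_pos(): TCP position.
- get_ee_rot(): TCP orientation.
- get_ft_force(): force on the tool from outside, world axes, zero at the start.
- get_ft_torque(): the same for the moment, N m.
- get_grip_width(): opening from 0.0 (shut) to 1.0 (fully open).
- get_finger_force(): force on a finger pad.
Only numpy, scipy, OpenCV 4.12 (cv2) and the standard library are available. Lean on these libraries where they do the work, as an engineer would, in place of code of your own. Each camera call takes 0.05 s, during which the arm holds its last target. There are 200 camera calls.

## Task

Pick up the blue sample carousel by its grey handle, set it on the loader's drive with the spindle up its centre, and turn it until the two drive pegs drop into its sockets, so that it sits fully home and level on the drive disc; then let go. Keep the carousel upright all the way, and leave the bottle, the slide box and the beaker where they are.

Things in the scene. Friction and masses are not known exactly. Their poses are not given: they have to be found in the camera images.
- carousel: Loose blue round sample carousel, 160 mm across, 118 mm high, about 0.5 kg. Starts upright, flat on the bench. Origin: centre of its underside; z up. Disc 37 mm thick; 8 capped tubes round the rim (at radius 64 mm, tops 62 mm above the underside). Underneath: a square centre bore 20 mm wide, 32 mm deep, and four sockets, so it fits the drive in four positions a quarter turn apart.
- socket (a point): Mouth of one of the carousel's four square peg sockets (16 mm wide, 32 mm deep), in the underside 36 mm from its axis, on the carousel's +x. The others lie on its -x, +y and -y, 36 mm from the axis too.
- grip (a point): Point on the carousel's axis in its grey handle, 95 mm above the underside, a good TCP height. The handle is a block 44 mm long along the carousel's x, 24 mm wide along its y (grip it across these), from 37 to 118 mm above the underside.
- loader: Analyser loader: fixed white housing with grey top, 220 mm (its x) by 200 mm (its y), 60 mm high. Origin: on the bench under the drive axis, at the housing's centre; x points away from its display side. On top is a fixed, braked drive: a dark steel disc 112 mm across and 8 mm thick, with a centre spindle and two orange pegs.
- drive_seat (a point): Centre of the drive disc's upper face, 68 mm above the bench: the carousel's origin lies here when home. Two pegs, 12 mm thick and 12 mm high, face each other across the spindle, 36 mm from here, at an angle that differs every time and is not reported. If the pegs miss the sockets, the carousel rides on them 12 mm too high. The fit allows about 2 mm or 3 degrees.
- spindle_tip (a point): Tip of the drive's steel centre spindle, 26 mm above the drive disc. The spindle is 16 mm thick, straight for 18 mm, then a cone; it enters the carousel's centre bore before the pegs are reached.
- wash_bottle: Loose clear bottle with red cap, 60 mm across, 130 mm high; bystander. Origin: centre of its underside.
- slide_box: Loose wooden microscope slide box 85 x 100 x 30 mm; bystander. Origin: centre of its underside.
- beaker: Loose greenish glass beaker 72 mm across the rim, 85 mm high; bystander. Origin: centre of its underside.

How it is judged:
By the outcome, as a careful person would: the job done as asked, in the order asked, and still so for the second after the job is handed in, with the robot touching nothing.
It also fails if it takes over 54 s, if anything falls off the work surface, if the arm or the gripper's body presses on something with over 40 N, if the wrist force passes 120 N, or if a joint passes its speed limit or range.

## Working session

There is one attempt and no reset: what is moved stays moved. The work goes in short steps, each a Python script; the robot and the scene stay as the last script left them, time stands still between calls to the robot, and variables do not carry over. Pictures are saved under pics/ and viewed, at most 10 in all, crops included, and the job is handed in when it is done.

```bash
ls; mkdir -p pics
python3 - <<'E'
from station import *
import cv2, numpy as np
np.set_printoptions(precision=4,suppress=True)
for n in ("scene","top"):
    im=read_camera(n); cv2.imwrite(f"pics/{n}0.png",im[:,:,::-1]); i=camera_info(n); print(n,i)
print(get_time(),get_ee_rot(),get_tcp_pos())
E
```

```text
pics
scene {'intrinsics': array([[403.8112,   0.    , 276.5676],
       [  0.    , 403.8112, 211.7528],
       [  0.    ,   0.    ,   1.    ]]), 'T': array([[ 0.7916, -0.3688,  0.4872,  0.9971],
       [ 0.611 ,  0.4678, -0.6386, -0.4515],
       [ 0.0076,  0.8032,  0.5957,  0.5319],
       [ 0.    ,  0.    ,  0.    ,  1.    ]])}
top {'intrinsics': array([[433.6283,   0.    , 281.8338],
       [  0.    , 433.6283, 207.3751],
       [  0.    ,   0.    ,   1.    ]]), 'T': array([[-0.0209,  0.9905, -0.1356,  0.5108],
       [-0.9996, -0.018 ,  0.0226,  0.022 ],
       [ 0.0199,  0.136 ,  0.9905,  0.9281],
       [ 0.    ,  0.    ,  0.    ,  1.    ]])}
0.1 [-0.0001  0.1459  0.9893 -0.0006] [0.1802 0.598  0.2407]
```

View pics/scene0.png

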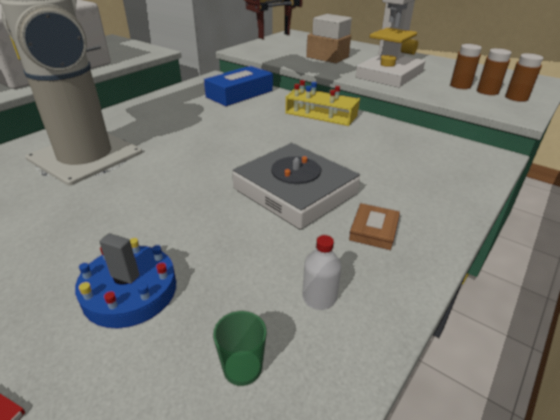

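View pics/top0.png

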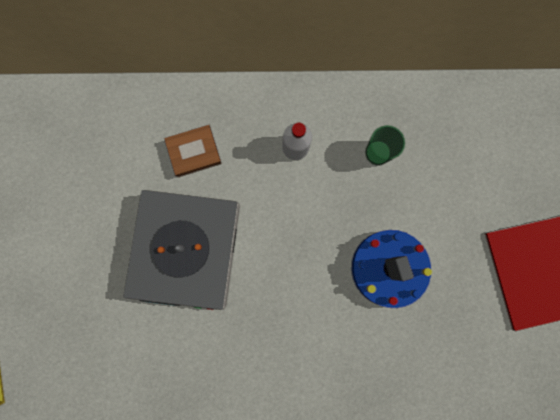

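```bash
cat > h.py <<'E'
import numpy as np, cv2
from station import *
np.set_printoptions(precision=4,suppress=True)
def ray(n,px):
    i=camera_info(n);K=i["intrinsics"];T=i["T"]
    d=np.array([(px[0]-K[0,2])/K[0,0],-(px[1]-K[1,2])/K[1,1],-1.]);return T[:3,3],T[:3,:3]@d
def plane(n,px,z):
    o,d=ray(n,px);return o+d*(z-o[2])/d[2]
def tri(ps,pt):   # closest point of two rays and gap
    (a,u),(b,v)=ray("scene",ps),ray("top",pt)
    s=np.linalg.lstsq(np.c_[u,-v],b-a,rcond=None)[0];p,q=a+s[0]*u,b+s[1]*v
    return (p+q)/2,np.linalg.norm(p-q)
def blobs(m,amin=8):
    n,_,st,c=cv2.connectedComponentsWithStats(m.astype(np.uint8));return [(st[k,4],c[k]) for k in range(1,n) if st[k,4]>=amin]
def hsv(im): return cv2.cvtColor(im,cv2.COLOR_RGB2HSV).astype(int)
E
python3 - <<'E'
from h import *
ims={n:cv2.imread(f"pics/{n}0.png")[:,:,::-1].copy() for n in("scene","top")}
for n,im in ims.items():
    h=hsv(im)
    m=(h[...,0]<16)&(h[...,1]>140)&(h[...,2]>90)
    x0,y0,x1,y1=dict(scene=(265,145,330,190),top=(140,220,220,280))[n]
    w=np.zeros_like(m);w[y0:y1,x0:x1]=1
    print(n,"orange",blobs(m&w,4))
    m=(h[...,0]>105)&(h[...,0]<125)&(h[...,1]>130)
    x0,y0,x1,y1=dict(scene=(60,220,190,330),top=(340,220,440,315))[n]
    w=np.zeros_like(m);w[y0:y1,x0:x1]=1
    c=max(cv2.findContours((m&w).astype(np.uint8),0,1)[0],key=cv2.contourArea);print(n,"blue hull",cv2.fitEllipse(cv2.convexHull(c)))
def crop(n,x,y,w,h): return cv2.resize(ims[n][y:y+h,x:x+w],(400,300),interpolation=cv2.INTER_CUBIC)
o=np.vstack([np.hstack([crop("top",140,215,80,60),crop("scene",256,140,80,60)]),np.hstack([crop("top",352,232,80,60),crop("scene",76,224,80,60)])])
cv2.imwrite("pics/c1.png",o[:,:,::-1])
E
```

```text
scene orange [(np.int32(26), array([304. , 159.5])), (np.int32(32), array([286.9375, 172.0938]))]
scene blue hull ((125.06158447265625, 284.6619873046875), (81.75910186767578, 103.6109848022461), 69.93444061279297)
top orange [(np.int32(32), array([197.5, 246.5])), (np.int32(33), array([160.6061, 249.5152]))]
top blue hull ((391.2052917480469, 268.4543151855469), (76.15194702148438, 79.28621673583984), 122.2465591430664)
```

View pics/c1.png

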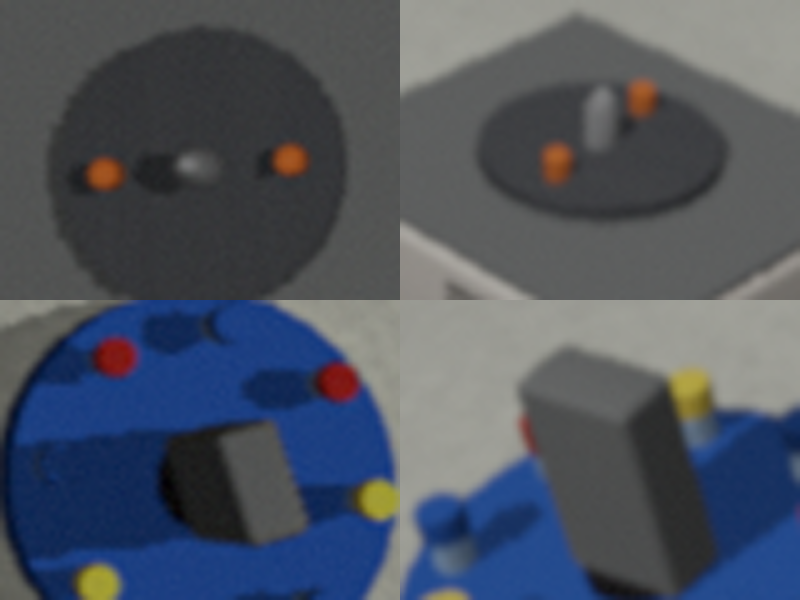

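Run:
```python
from h import *
pt=[(160.6,249.5),(197.5,246.5)]; ps=[(286.94,172.09),(304,159.5)]
P=[tri(s,t) for s,t in zip(ps,pt)]; print("pegs",P)
ang=lambda a,b:np.degrees(np.arctan2(*(b-a)[[1,0]]))
print("mid",(P[0][0]+P[1][0])/2,"ang",ang(P[0][0],P[1][0]))
for n,q in(("top",pt),("scene",ps)):
    a,b=[plane(n,x,.075) for x in q];print(n,(a+b)/2,ang(a,b),np.linalg.norm(b-a))
# handle top face: masks in each view
T=[(395.4,258.4),(406.4,256.4),(413.4,277),(404.2,281)];S=[(120.4,248),(100,241.2),(110,233),(130.4,239.2)]
print("htop",tri(np.mean(S,0),np.mean(T,0)))
for n,q in(("top",T),("scene",S)):
    W=np.array([plane(n,x,.118) for x in q]);r=cv2.minAreaRect((W[:,:2]*1000).astype(np.float32))
    print(n,W.mean(0),r,[(np.linalg.norm(W[(i+1)%4]-W[i]),ang(W[i],W[(i+1)%4])) for i in range(4)])
# opposite caps -> axis; disc outline
for n in("scene","top"):
    im=cv2.imread(f"pics/{n}0.png")[:,:,::-1].copy();h=hsv(im)
    m=((h[...,0]<8)|(h[...,0]>172)|((h[...,0]>22)&(h[...,0]<34)))&(h[...,1]>150)&(h[...,2]>100)
    x0,y0,x1,y1=dict(scene=(60,220,190,330),top=(340,220,440,315))[n]
    w=np.zeros_like(m);w[y0:y1,x0:x1]=1
    for a,c in blobs(m&w): print(n,a,c,plane(n,c,.058))
print("blue",plane("top",(391.2,268.45),.034),plane("scene",(125.06,284.66),.02))
# loader disc
im=cv2.imread("pics/top0.png",0);g=cv2.GaussianBlur(im,(3,3),0)
m=np.zeros_like(im);m[215:282,145:215]=(g[215:282,145:215]<64)
c=max(cv2.findContours(m,0,1)[0],key=cv2.contourArea);e=cv2.fitEllipse(cv2.convexHull(c));print("disc",e,plane("top",e[0],.068))
```

```text
pegs [(array([0.5336, 0.2321, 0.0437]), np.float64(0.046151437988051054)), (array([0.567 , 0.1758, 0.1055]), np.float64(0.03836076213387313))]
mid [0.5503 0.2039 0.0746] ang -59.28751990285561
top [0.5512 0.2048 0.075 ] -86.48540463812589 0.07175279772682883
scene [0.5508 0.2027 0.075 ] 92.10947538152654 0.06960702626349695
htop (array([ 0.5037, -0.2229,  0.1163]), np.float64(0.0014075919026300368))
top [ 0.5033 -0.223   0.118 ] ((504.08392333984375, -223.2592315673828), (44.19245147705078, 20.826799392700195), 18.51580238342285) [(np.float64(0.021120956202560156), np.float64(-81.0580093241255)), (np.float64(0.03973151480302672), np.float64(-164.25659748027468)), (np.float64(0.018931180547038393), np.float64(111.5275894976396)), (np.float64(0.044192478270758964), np.float64(18.515797608107686))]
scene [ 0.506  -0.2233  0.118 ] ((505.9637451171875, -223.0933074951172), (40.11357498168945, 22.722496032714844), 14.61049747467041) [(np.float64(0.0397499718963815), np.float64(-165.38949843810903)), (np.float64(0.022003793144488002), np.float64(103.78376070166468)), (np.float64(0.03980264923908134), np.float64(15.64841037461392)), (np.float64(0.02272539465537913), np.float64(-76.30634565726736))]
scene 40 [133.525 242.525] [ 0.4657 -0.1738  0.058 ]
scene 49 [160.4286 267.3673] [ 0.5528 -0.185   0.058 ]
scene 62 [ 84.7742 288.0323] [ 0.4963 -0.2874  0.058 ]
scene 60 [108.75   296.5833] [ 0.541  -0.2747  0.058 ]
top 37 [374.8378 242.9189] [ 0.5543 -0.1835  0.058 ]
top 35 [419.5714 247.7714] [ 0.5428 -0.2734  0.058 ]
top 38 [427.  271.5] [ 0.4953 -0.2853  0.058 ]
top 37 [370.9189 288.5405] [ 0.4642 -0.1711  0.058 ]
top 36 [393.1667 300.5   ] [ 0.44   -0.2141  0.058 ]
blue [ 0.5026 -0.2202  0.034 ] [ 0.503  -0.2278  0.02  ]
disc ((179.0901641845703, 248.71360778808594), (56.14006423950195, 59.77756881713867), 70.997314453125) [0.5501 0.2062 0.068 ]
```

```bash
cat >> h.py <<'E'
def down(phi): # tool down, finger line at phi deg
    a=np.radians(phi); y=np.array([np.cos(a),np.sin(a),0]); z=np.array([0,0,-1.]); R=np.c_[np.cross(y,z),y,z]
    from scipy.spatial.transform import Rotation as Ro
    return np.roll(Ro.from_matrix(R).as_quat(),1)
def snap(n,name):
    im=read_camera(n);cv2.imwrite(f"pics/{name}.png",im[:,:,::-1]);return im
E
python3 - <<'E'
from h import *
C=(.504,-.2232)
for p in (-75.3,14.7): print(p,inverse_kinematics((*C,.24),down(p)))
move_pose((*C,.24),down(-75.3)); print(get_time(),get_joint_pos())
movel((*C,.095),v=.1,until_force=8); print(get_tcp_pos(),get_ft_force())
command_gripper(0.0); print(get_grip_width()*88,get_finger_force(),get_ft_force(),get_time())
movel((*C,.13),v=.05); print(get_ft_force(),get_ft_torque(),get_grip_width()*88)
movel((*C,.26),v=.12); print(get_tcp_pos(),get_time())
a=snap("top","t2");b=snap("scene","s2")
cv2.imwrite("pics/c2.png",cv2.resize(np.hstack([a,b])[:,:,::-1],(800,300)))
E
```

```text
-75.3 [-0.4385  0.3172  1.7955 -0.      1.0289  0.8757]
14.7 [-0.4385  0.3172  1.7955 -0.      1.0289 -0.6951]
3.1917 [-0.4374  0.3172  1.7955  0.0001  1.029   0.8757]
[ 0.5044 -0.2234  0.0956] [-0.0691  0.0942  0.981 ]
23.851584597094522 29.96823012828827 [ 0.1192 -0.3164 -1.3308] 5.7917
[ 0.1749 -0.0578 -4.3235] [-0.0358  0.1139 -0.0334] 24.211185701340483
[ 0.5035 -0.223   0.2591] 7.875
```

View pics/c2.png

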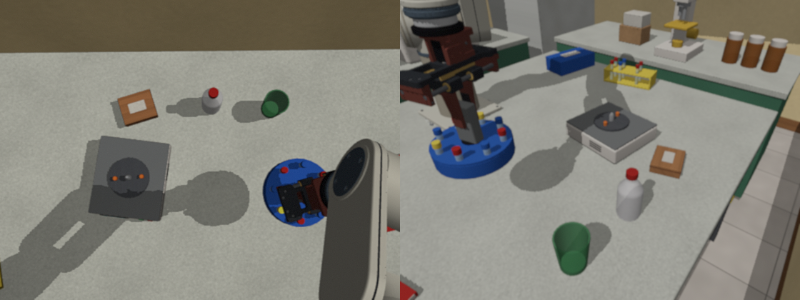

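Run:
```python
from h import *
L=(.551,.2040)
movel((*L,.26),frame=down(-87.2),v=.2); movel((*L,.215),v=.1); wait(.3)
print(get_tcp_pos(),get_time(),get_ft_force(),get_ft_torque(),get_joint_pos())
a=snap("top","t3");b=snap("scene","s3")
zc=get_tcp_pos()[2]-.095+.058
for n,im in(("scene",b),("top",a)):
    h=hsv(im)
    m=((h[...,0]<8)|(h[...,0]>172)|((h[...,0]>22)&(h[...,0]<34)))&(h[...,1]>150)&(h[...,2]>100)
    x0,y0,x1,y1=dict(scene=(230,50,370,200),top=(90,180,260,320))[n]
    for A,c in blobs(m):
        if x0<c[0]<x1 and y0<c[1]<y1: p=plane(n,c,zc);print(n,A,c,p,np.linalg.norm((p-L[0])[:0]),np.hypot(*(p[:2]-L)),np.degrees(np.arctan2(p[1]-L[1],p[0]-L[0])))
cv2.imwrite("pics/c3.png",np.hstack([cv2.resize(a[160:340,80:260],(400,400)),cv2.resize(b[40:220,210:390],(400,400))])[:,:,::-1])
```

```text
[0.5513 0.2041 0.2156] 11.175 [-0.5365 -0.0447 -4.4663] [-0.0573  0.1617  0.0231] [0.3343 0.3994 1.7352 0.     1.006  1.8562]
scene 413 [333.9153 100.4116] [0.5456 0.3581 0.1784] 0.0 0.15420108532291346 92.00873801920784
scene 105 [317.     111.8952] [0.5518 0.2761 0.1784] 0.0 0.0720926179291329 89.4027730918184
scene 18 [280.7222 112.1667] [0.4901 0.2248 0.1784] 0.0 0.06435876400258211 161.18816852542236
scene 189 [339.7778 118.127 ] [0.6084 0.2784 0.1784] 0.0 0.09393741970916818 52.32771925512517
scene 28 [327.6786 125.2857] [0.6073 0.2311 0.1784] 0.0 0.06253090560135746 25.711072605020675
scene 29 [271.931  129.5862] [0.5298 0.1429 0.1784] 0.0 0.06465387969577138 -109.11852388856722
scene 34 [291.9412 134.9412] [0.5759 0.1483 0.1784] 0.0 0.06098222537066113 -65.88155217820446
```

View pics/c3.png

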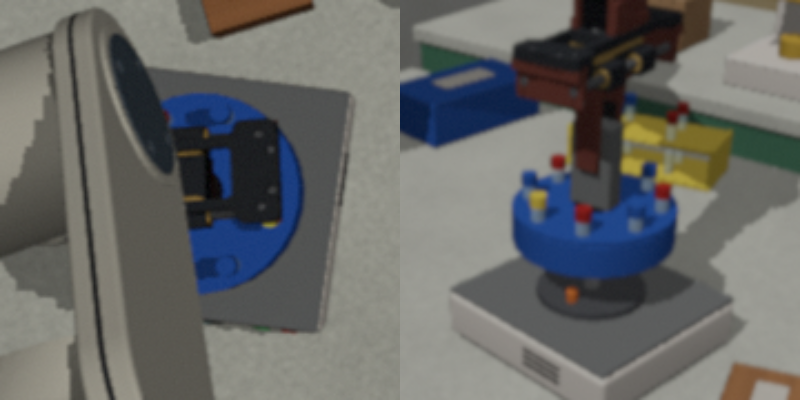

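Run:
```python
from h import *
L=(.551,.2040)
print(movel((*L,.178),v=.06,until_force=10),get_tcp_pos(),get_ft_force(),get_ft_torque())
print(movel((*L,.161),v=.02,until_force=10),get_tcp_pos(),get_ft_force(),get_ft_torque(),get_time())
```

```text
False [0.5512 0.2041 0.178 ] [-0.6808 -0.1117 -4.6608] [-0.0069  0.0753 -0.0597]
True [0.5508 0.204  0.1629] [-0.6848 -0.1682  4.5287] [ 0.0286  0.2212 -0.0028] 12.7583
```

Run:
```python
from h import *
command_gripper(1.0); print(get_tcp_pos(),get_grip_width(),get_ft_force())
p=get_tcp_pos(); movel((p[0],p[1],.28),v=.12)
move_pose((.35,-.25,.30),down(-75)); wait(.3)
a=snap("top","t4");b=snap("scene","s4");print(get_time(),get_ft_force())
for n,im in(("scene",b),("top",a)):
    h=hsv(im)
    m=((h[...,0]<8)|(h[...,0]>172)|((h[...,0]>22)&(h[...,0]<34)))&(h[...,1]>150)&(h[...,2]>100)
    x0,y0,x1,y1=dict(scene=(230,100,345,200),top=(110,190,240,310))[n]
    for A,c in blobs(m):
        if x0<c[0]<x1 and y0<c[1]<y1: print(n,A,c,plane(n,c,.126))
cv2.imwrite("pics/c4.png",np.hstack([cv2.resize(a[50:320,90:450],(400,300)),cv2.resize(b[90:240,210:410],(400,300))])[:,:,::-1])
```

```text
[0.5496 0.2035 0.1617] 1.0008310188254628 [ 0.0892  0.1638 -0.0064]
17.1667 [-0.2533 -0.519  -0.6977]
scene 1056 [324.8153 107.0331] [0.4842 0.4234 0.126 ]
scene 22 [279.7273 133.9545] [0.4888 0.2239 0.126 ]
scene 24 [325.5417 148.0417] [0.6073 0.2307 0.126 ]
scene 24 [271.5 152.5] [0.5289 0.1427 0.126 ]
scene 31 [290.8387 158.5806] [0.5761 0.1469 0.126 ]
top 43 [158.1163 216.1163] [0.6084 0.2331 0.126 ]
top 47 [204.4255 231.6809] [0.5779 0.1476 0.126 ]
top 43 [205.814  258.2558] [0.5291 0.1449 0.126 ]
top 49 [140.9184 263.    ] [0.5229 0.2628 0.126 ]
top 49 [160.2857 280.6939] [0.4903 0.2271 0.126 ]
```

View pics/c4.png

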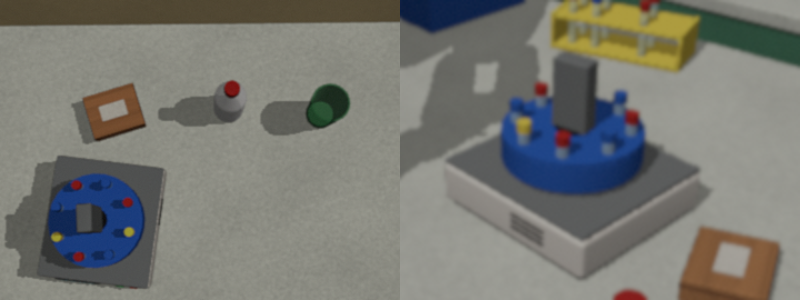

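The last picture shows the carousel level and low on the loader, with the caps matching 58 mm above the drive disc in both views. The bottle, the box and the beaker are where they were.

```bash
python3 -c "
from h import *
for s,t in (((325.54,148.04),(158.12,216.12)),((290.84,158.58),(204.43,231.68)),((271.5,152.5),(205.8,258.26)),((279.73,133.95),(160.29,280.69))): print(tri(s,t))
print(job_done())"
```

```text
(array([0.6075, 0.2325, 0.1256]), np.float64(0.0022604781126264748))
(array([0.5772, 0.1469, 0.1265]), np.float64(0.0017500656949247942))
(array([0.5285, 0.1445, 0.1253]), np.float64(0.0015960783261114355))
(array([0.4891, 0.2261, 0.1255]), np.float64(0.003215933541799611))
the job is handed in; nothing more can be done
None
```

The carousel is fully home and level on the drive disc (four tube caps agree in height to about 1 mm), the gripper has let go and moved clear, the bottle, slide box and beaker look unmoved, and the job was handed in at about 17 s.

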